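Sweep the leftover stretcher keys off the drawing board into the tray

ROBOT

A 7-joint arm with a two-finger parallel gripper is mounted at the origin on the work surface. World frame = base frame: x ahead of the robot, y to its left, z up, the work surface at z = 0. Lengths are in m, angles in rad, forces in N, time in s.
With the tool pointing down it reaches from about 0.4 to 0.85 m from the base axis. Payload 4.5 kg.
Tool frame: the origin (TCP) lies at the very end of the fingers, on their centre line; the grasp point (between the pads) lies 19 mm behind it; z points along the fingers, y is the line along which they close (so a half turn about z gives the same grasp; the last joint's range is limited). The gripper opens to 85 mm and grips with 20 to 120 N. Pads are 22 mm wide; open, the fingers measure 114 mm over their backs; the gripper's body (76 mm by 85 mm) begins 54 mm behind the grasp point. The pads swing forward as they close: fully open they stand 13 mm farther back than shut.
Start: joints at [1.24, 0.689, -0.195, 1.565, 0.157, 0.902, -0.215], TCP at [0.223, -0.584, 0.231] pointing down, gripper open.
Joint ranges: [-3.01, 3.01], [-0.46, 2.08], [-1.47, 1.51], [0.13, 2.56], [-1, 4.14], [0.04, 2.09], [-2.66, 2.66]. Speed limits (rad/s): [2.57, 2.57, 3.14, 3.14, 3.14, 3.14, 3.14].

INTERFACE

Orientations are given as [roll, pitch, yaw] about the fixed x, y, z axes, in that order (R = Rz(yaw) Ry(pitch) Rx(roll)).
In Python, from workcell import sensors, eyes, env gives the robot as it stands. The module is installed in compiled form; this text tells all that it offers.
- The arm moves only by the tool play_rows, never from a script. Its argument "increments" is one flat list of numbers, 7 for each row, row after row: the shift along the tool's x, y, z each as a share of 0.05 m, from -1 to 1, then the turn, a rotation vector about the tool's x, y, z each as a share of 0.5 rad, from -1 to 1, then the opening, from 0 (shut) to 1 (fully open). A call has 1 to 8 rows; each row shifts and turns the commanded pose from where the row before left it, along the tool's axes as they then stand; what a row does not reach is not made up. A row lasts 1/12 s, in which the tool goes at most 41.7 mm and 7.16 degrees, less where a joint would pass 70% of its speed; a pose out of reach is approached as far as the arm can. A call with a number of a shift or a turn outside -1 to 1 is refused whole. A call with a gripper value outside its range is refused whole. The fingers move at their own pace and stop on an object; "squeeze" is the grip in N (left out, the last holds). Time passes only in rows, so rows that do not move let the fingers close. It gives the time, the measured TCP pose, the force, the opening and the grip force at its end, in the units of the state.
- sensors.state(): the state, without advancing time (a new reading comes with each control period).
- eyes.camera(name): name is "side" or "top"; returns a dict with "image" (480x640x3 uint8, red, green, blue), "fx", "fy", "cx", "cy" (pixels), "dist" ([k1, k2, p1, p2, k3] as OpenCV has them; the pictures are not rectified), "cam_to_world" (4x4, takes a point from camera to world coordinates). Camera axes: x right, y down, z forward; pixel columns grow to the right and rows downward; lengths in m; the calibration is good to about 2 mm. A picture is of the moment at which its call begins. There is no depth.
- env.close_job(): hands the job in; it is judged then, once.
The state is a dict: "t": time; "qpos": joint angles; "qd": joint speeds; "tau": joint torques, N m; "eef_pos": TCP position; "tcp_rot": TCP orientation; "force": force on the tool from outside, world axes, zero at the start; "moment": the same for the moment, N m; "gripper_width": finger opening in m; "finger_force": force on a finger pad.
Only numpy, scipy, OpenCV 4.12 (cv2) and the standard library are available. Lean on these libraries where they do the work, as an engineer would, in place of code of your own. Each camera call takes 0.05 s, during which the arm holds its last target. There are 200 camera calls.

TASK

Three leftover wooden stretcher keys (small flat wedges) lie scattered on the raised drawing board: sweep all three with the fingers along the board and over its edge, so that they drop into the open wooden tray tucked under one side. Only push them, never pick up or carry one, and leave the tray, the paint palette and everything else on and around the board standing where they are.

Things in the scene. Friction and masses are not known exactly. Their poses are not given: they have to be found in the camera images.
- board: drawing board, grey with wooden edges, 360 (x) by 400 (y) by 15 mm, fixed on two pale stretcher bars, top 60 mm above the table, no rim. Origin on the table below its centre; x points away from the robot, y left (within 5 degrees). Left and right edges (y = +-200 mm) overhang. Two keys lie nearer the robot, one farther; ink and eraser between these rows, jar and cup at the far edge
- tray: open plywood tray, 340 mm (x, along the board's edge) by 140 mm (y), 40 mm high, walls and floor 6 mm, loose, 0.5 to 0.8 kg. Tucked 25 mm under the board's left or right edge, parallel to it, rim 5 mm below the board's underside; its mouth reaches about 110 mm out from that edge and faces every key. Origin at the centre of its underside
- wedge0: loose stretcher key, one of three alike: flat tapered plate of pale wood, 9 mm thick, 56 mm long, 26 mm wide at one end, 12 mm at the other, one long side straight; 10 to 14 g. Origin on its underside below its centre of mass (24.5 mm from the wide end, 10 mm in from the straight side; no corner is over 34 mm off); x points along the straight side to the narrow end. Starts flat on the board
- wedge1: loose stretcher key, one of three alike: flat tapered plate of pale wood, 9 mm thick, 56 mm long, 26 mm wide at one end, 12 mm at the other, one long side straight; 10 to 14 g. Origin on its underside below its centre of mass (24.5 mm from the wide end, 10 mm in from the straight side; no corner is over 34 mm off); x points along the straight side to the narrow end. Starts flat on the board
- wedge2: loose stretcher key, one of three alike: flat tapered plate of pale wood, 9 mm thick, 56 mm long, 26 mm wide at one end, 12 mm at the other, one long side straight; 10 to 14 g. Origin on its underside below its centre of mass (24.5 mm from the wide end, 10 mm in from the straight side; no corner is over 34 mm off); x points along the straight side to the narrow end. Starts flat on the board
- palette: open white watercolour palette with two rows of paint pans, 270 by 130 mm and 22 mm high, loose on the table, tucked a little under the board's other edge. Origin at the centre of its underside. A bystander
- ink: small amber ink bottle with a black cap, 38 mm across and 56 mm high, standing on the board between the two rows. Origin at the centre of its underside. A bystander
- eraser: white eraser in a card sleeve, 22 x 45 x 13 mm (x, y, z), lying on the board between the two rows. Origin at the centre of its underside. A bystander
- jar: lidded jar, 52 mm across and 62 mm high, on the far side of the board. Origin at the centre of its underside. A bystander
- cup: white water cup, 60 mm across and 65 mm high, on the far side of the board. Origin at the centre of its underside. A bystander
- mug: blue mug, 80 mm across and 85 mm high with a handle, on the table to the right of the board. Origin at the centre of its underside. A bystander
- tape: roll of masking tape lying flat, 100 mm across, 25 mm high, on the table to the left of the board. Origin at the centre of its underside. A bystander
Not all that is in view belongs to the job. Leave any green or turquoise look-alike of the wedge0 alone.

How it is judged:
At the end, for the whole second after the job is handed in: All three keys lie at rest inside the tray (origin inside its walls and below its rim, z under 38 mm); the tray and every bystander are within 20 mm of where they started, and the ink bottle, jar, cup, mug and tray are upright (within 0.3 rad) (x of wedge0 in the frame of tray between -0.165 and 0.165 m and y of wedge0 in the frame of tray between -0.065 and 0.065 m and height (world z) of each of wedge0, wedge1, wedge2 below 0.038 m and linear speed of each of wedge0, wedge1, wedge2 below 0.02 m/s and x of wedge1 in the frame of tray between -0.165 and 0.165 m and y of wedge1 in the frame of tray between -0.065 and 0.065 m and x of wedge2 in the frame of tray between -0.165 and 0.165 m and y of wedge2 in the frame of tray between -0.065 and 0.065 m and distance of each of ink, eraser, jar, cup, mug, tape, palette, tray from where it was at the start of the episode below 0.02 m and angle between each of ink, jar, cup, mug, tray's own z axis and vertical below 0.3 rad); the robot touches nothing.
It fails at once if a key is lifted more than 30 mm off the board (height (world z) of any of wedge0, wedge1, wedge2 above 0.09 m).
It fails at once if a key is carried out over the tray instead of dropping off the board's edge (still at board height 30 mm beyond the edge) ((height (world z) of wedge0 above 0.058 m and y of wedge0 in the frame of tray between -0.015 and 0.015 m and x of wedge0 in the frame of tray between -0.165 and 0.165 m) or (height (world z) of wedge1 above 0.058 m and y of wedge1 in the frame of tray between -0.015 and 0.015 m and x of wedge1 in the frame of tray between -0.165 and 0.165 m) or (height (world z) of wedge2 above 0.058 m and y of wedge2 in the frame of tray between -0.015 and 0.015 m and x of wedge2 in the frame of tray between -0.165 and 0.165 m)).
It fails at once if the ink, eraser, jar, cup, mug, tape or palette is pushed more than 20 mm, or one that stands is tipped (distance of any of ink, eraser, jar, cup, mug, tape, palette from where it was at the start of the episode above 0.02 m or angle between any of ink, jar, cup, mug's own z axis and vertical above 0.3 rad).
It fails at once if the tray is pushed more than 20 mm from its place (distance of tray from where it was at the start of the episode above 0.02 m).
It also fails if it takes over 72 s, if anything falls off the work surface, if the arm or the gripper's body presses on something with over 40 N, if the wrist force passes 120 N, or if a joint passes its speed limit or range.

## Working session

There is one attempt and no reset: what is moved stays moved. The work goes in short steps, Python scripts to look and compute and a tool call to move; the robot and the scene stay as the last step left them, time stands still between calls to the robot, and variables do not carry over. Pictures are saved under pics/ and viewed, at most 10 in all, crops included, and the job is handed in when it is done.

Besides the shell and the picture viewer there is one more tool, called after ">>>" by a JSON object that holds its "method" and its "body", one argument or row to a line. play_rows: Moves the arm, as the interface text tells. Shift numbers are shares of 0.05 m and turn numbers shares of 0.5 rad, none past 1 either way. Its arguments: {"type":"object","properties":{"increments":{"type":"array"},"squeeze":{"type":"number"}},"required":["increments"]}

```bash
mkdir -p pics
cat > h.py <<'E'
import numpy as np, cv2
from workcell import sensors, eyes, env
def K(c): return np.array([[c["fx"],0,c["cx"]],[0,c["fy"],c["cy"]],[0,0,1.]])
def px2w(c,pts,z):
    n=cv2.undistortPoints(np.array(pts,float).reshape(-1,1,2),K(c),np.array(c["dist"])).reshape(-1,2)
    T=np.array(c["cam_to_world"]); d=np.c_[n,np.ones(len(n))]@T[:3,:3].T
    return T[:3,3]+d*((z-T[2,3])/d[:,2:3])
def w2px(c,P):
    T=np.linalg.inv(np.array(c["cam_to_world"]))
    return cv2.projectPoints(np.array(P,float).reshape(-1,1,3),cv2.Rodrigues(T[:3,:3])[0],T[:3,3],K(c),np.array(c["dist"]))[0].reshape(-1,2)
def save(c,name): cv2.imwrite("pics/"+name,c["image"][:,:,::-1])
E
python3 - <<'E'
from h import *
for n in ("top","side"):
    c=eyes.camera(n); save(c,n+"0.png"); print(np.round(c["cam_to_world"],3).tolist(),c["fx"])
s=sensors.state(); print(s)
E
```

```text
[[0.052, -0.978, 0.201, 0.28], [-0.999, -0.053, 0.005, -0.031], [0.006, -0.201, -0.98, 1.214], [0.0, 0.0, 0.0, 1.0]] 462.14479331468834
[[-0.989, -0.116, 0.096, 0.38], [-0.151, 0.763, -0.629, 0.782], [-0.0, -0.636, -0.771, 1.032], [0.0, 0.0, 0.0, 1.0]] 468.41316992090407
{'t': 0.1, 'qpos': array([ 1.23981867,  0.68987669, -0.19450404,  1.56624697,  0.15729011,
        0.90249644, -0.2151247 ]), 'qd': array([ 6.28321778e-04, -1.09860251e-03,  5.20776816e-05, -1.68710830e-03,
        1.28611653e-03,  6.38290332e-04,  1.22163902e-04]), 'tau': array([-4.54276014e-03, -5.40606022e+01, -1.27179757e+00, -1.58986795e+01,
        9.42003069e-03,  4.41694559e-03,  1.40949908e-05]), 'eef_pos': array([ 0.22270782, -0.5833511 ,  0.2305766 ]), 'tcp_rot': array([-3.13995847e+00,  1.24580309e-04,  3.64811709e-01]), 'force': array([ 0.18154955,  0.77771955, -0.51804389]), 'moment': array([ 0.00628408,  0.00543785, -0.020209  ]), 'finger_force': 0.0, 'gripper_width': 0.08549377753136046}
```

View pics/top0.png

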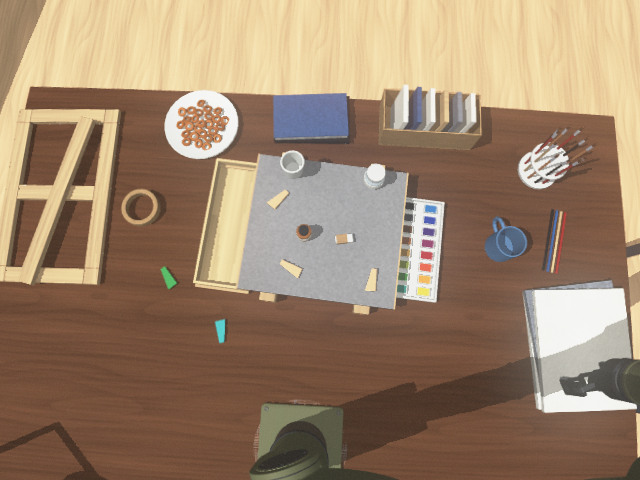

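View pics/side0.png

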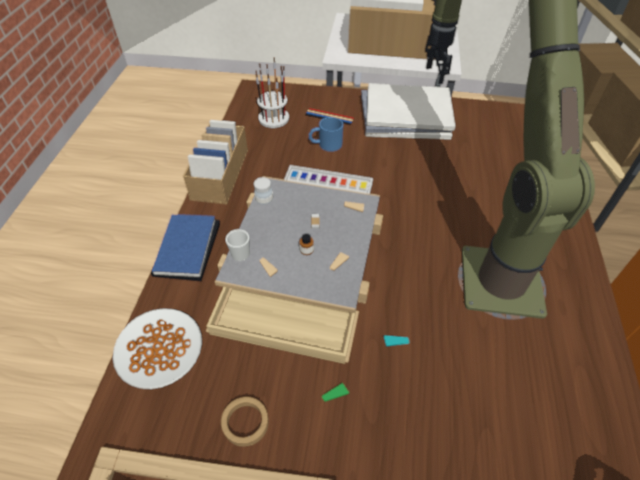

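The top view shows the tray at the board's left (about 225,225). The keys are at (278,199) far, and (291,268) and (372,279) near. Between the rows are the ink (304,232) and the eraser (344,239). The side view agrees. I'll enlarge the board.

Run:
```python
from h import *
c=eyes.camera("top"); im=c["image"][145:325,190:430]
cv2.imwrite("pics/crop.png",cv2.resize(im,None,fx=3.3333,fy=3.3333,interpolation=cv2.INTER_CUBIC)[:,:,::-1])
```

```text
(no output)
```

View pics/crop.png

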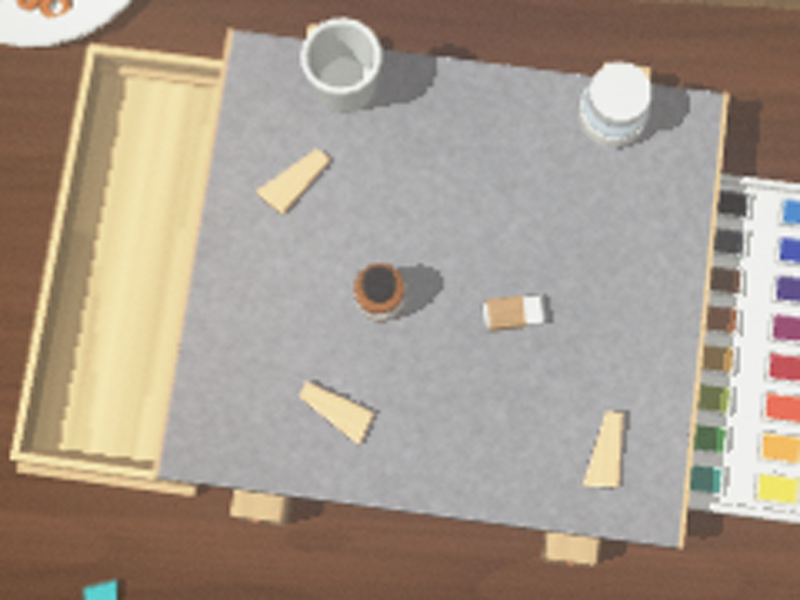

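The enlarged crop shows board corners (229,30), (727,94), (683,547) and (157,475). The keys are centred near (295,180), (340,411) and (606,452), the ink at (380,300) and the eraser at (515,312).

Run:
```python
from h import *
c=eyes.camera("top")
f=lambda P,z: px2w(c,(np.array(P,float)+.5)/3.33333-.5+[190,145],z)[:,:2]
b=f([(229,30),(727,94),(683,547),(157,475)],.06); print("corners FL FR NR NL",b.round(3).tolist())
ctr=b.mean(0); ex=(b[0]-b[3])+(b[1]-b[2]); a=np.arctan2(ex[1],ex[0]); print("ctr",ctr,"yaw",a)
R=np.array([[np.cos(a),-np.sin(a)],[np.sin(a),np.cos(a)]])
def show(n,P,z): w=f(P,z); print(n,"world",w.round(3).tolist(),"board",((w-ctr)@R).round(3).tolist())
show("board",[(229,30),(727,94),(683,547),(157,475)],.06)
show("keyfar",[(318,149),(331,160),(285,213),(257,193)],.069)
show("keyL",[(308,380),(377,410),(362,443),(300,393)],.069)
show("keyR",[(607,410),(625,412),(618,488),(585,486)],.069)
show("ink base",[(380,305)],.06); show("inkcap",[(379,284)],.116)
show("eraser",[(484,305),(543,296),(547,320),(488,329)],.073)
show("cup top",[(342,58)],.125); show("jar top",[(620,90)],.122)
show("tray rim outer",[(92,45),(12,458),(222,62),(155,476)],.04)
```

```text
corners FL FR NR NL [[0.74, 0.153], [0.708, -0.245], [0.351, -0.217], [0.384, 0.178]]
ctr [ 0.54597339 -0.03274339] yaw -0.07458001770303742
board world [[0.74, 0.153], [0.708, -0.245], [0.351, -0.217], [0.384, 0.178]] board [[0.18, 0.199], [0.178, -0.199], [-0.18, -0.198], [-0.177, 0.198]]
keyfar world [[0.642, 0.074], [0.634, 0.063], [0.589, 0.096], [0.604, 0.119]] board [[0.088, 0.114], [0.08, 0.102], [0.034, 0.132], [0.047, 0.155]]
keyL world [[0.461, 0.069], [0.441, 0.016], [0.415, 0.026], [0.451, 0.075]] board [[-0.093, 0.095], [-0.109, 0.041], [-0.135, 0.049], [-0.103, 0.1]]
keyR world [[0.45, -0.156], [0.449, -0.17], [0.392, -0.166], [0.392, -0.142]] board [[-0.087, -0.13], [-0.086, -0.144], [-0.144, -0.145], [-0.145, -0.12]]
ink base world [[0.523, 0.019]] board [[-0.027, 0.05]]
inkcap world [[0.527, 0.018]] board [[-0.023, 0.049]]
eraser world [[0.525, -0.06], [0.534, -0.105], [0.516, -0.108], [0.506, -0.064]] board [[-0.019, -0.029], [-0.007, -0.073], [-0.025, -0.078], [-0.037, -0.034]]
cup top world [[0.697, 0.056]] board [[0.144, 0.1]]
jar top world [[0.684, -0.153]] board [[0.146, -0.11]]
tray rim outer world [[0.73, 0.266], [0.392, 0.295], [0.721, 0.159], [0.385, 0.183]] board [[0.161, 0.312], [-0.177, 0.315], [0.16, 0.205], [-0.177, 0.204]]
```

>>> {"method": "play_rows", "body": {
  "increments": [0,0,0,0,0,-0.24,0,0,0,0,0,0,-0.24,0,0,0,0,0,0,-0.24,0,0,0,0,0,0,-0.24,0,0,0,0,0,0,-0.24,0,0,0,0,0,0,-0.24,0,0,0,0,0,0,-0.24,0,0,0,0,0,0,-0.24,0],
  "squeeze": 20
}}

```text
t: 0.87
eef_pos: [0.2228, -0.5838, 0.2311]
tcp_rot: [-3.141, -0.0, 1.331]
force: [-1.0, 0.3, -0.2]
gripper_width: 0.0001
finger_force: 0.0
```

>>> {"method": "play_rows", "body": {
  "increments": [0,0,0,0,0,-0.17,0,0,0,0,0,0,-0.172,0,0,0.6,0,0,0,0,0,0,0.6,0,0,0,0,0,0,0.6,0,0,0,0,0,0,0.6,0,0,0,0,0,0,0.6,0,0,0,0,0,0,0,0,0,0,0,0]
}}

```text
t: 1.53
eef_pos: [0.3812, -0.5921, 0.231]
tcp_rot: [3.135, -0.003, 1.504]
force: [0.9, -0.2, -0.0]
gripper_width: 0.0001
finger_force: 0.0
```

>>> {"method": "play_rows", "body": {
  "increments": [0.7,0,0,0,0,0,0,0.7,0,0,0,0,0,0,0.7,0,0,0,0,0,0,0.7,0,0,0,0,0,0,0.7,0,0,0,0,0,0,0.7,0,0,0,0,0,0,0.7,0,0,0,0,0,0,0.7,0,0,0,0,0,0]
}}

```text
t: 2.2
eef_pos: [0.393, -0.3144, 0.2313]
tcp_rot: [-3.142, 0.0, 1.495]
force: [1.4, 0.9, -0.4]
gripper_width: 0.0003
finger_force: 0.0
```

>>> {"method": "play_rows", "body": {
  "increments": [0.7,0,0,0,0,0,0,0.7,0,0,0,0,0,0,0.7,0,0,0,0,0,0,0.7,0,0,0,0,0,0,0.7,0,0,0,0,0,0,0.7,0,0,0,0,0,0,0.7,0,0,0,0,0,0,0,0,0,0,0,0,0]
}}

```text
t: 2.87
eef_pos: [0.4131, -0.064, 0.232]
tcp_rot: [3.139, -0.004, 1.508]
force: [-0.2, -0.3, 0.2]
gripper_width: 0.0003
finger_force: 0.0
```

>>> {"method": "play_rows", "body": {
  "increments": [0.57,0.17,0,0,0,0,0,0.57,0.17,0,0,0,0,0,0,0,0,0,0,0,0,0,0,0.7,0,0,0,0,0,0,0.7,0,0,0,0,0,0,0.7,0,0,0,0,0,0,0.7,0,0,0,0,0,0,0,0,0,0,0]
}}

```text
t: 3.53
eef_pos: [0.4299, -0.0164, 0.0863]
tcp_rot: [-3.131, 0.002, 1.497]
force: [-0.1, -0.4, 0.5]
gripper_width: 0.0003
finger_force: 0.0
```

```bash
cat > w.py <<'E'
from h import *
s=sensors.state(); p=s["eef_pos"]; a=-.0746; d=p[:2]-[.546,-.0327]
R=np.array([[np.cos(a),-np.sin(a)],[np.sin(a),np.cos(a)]]); print("board xy",(d@R).round(4),"z",p[2].round(4),"rot",s["tcp_rot"].round(3),s["t"])
E
python3 w.py
python3 - <<'E'
from h import *
c=eyes.camera("top"); im=c["image"][145:325,190:430]
cv2.imwrite("pics/crop2.png",cv2.resize(im,None,fx=3.3333,fy=3.3333,interpolation=cv2.INTER_CUBIC)[:,:,::-1])
E
```

```text
board xy [-0.117   0.0076] z 0.0863 rot [-3.131e+00  2.000e-03  1.497e+00] 3.5333
```

View pics/crop2.png

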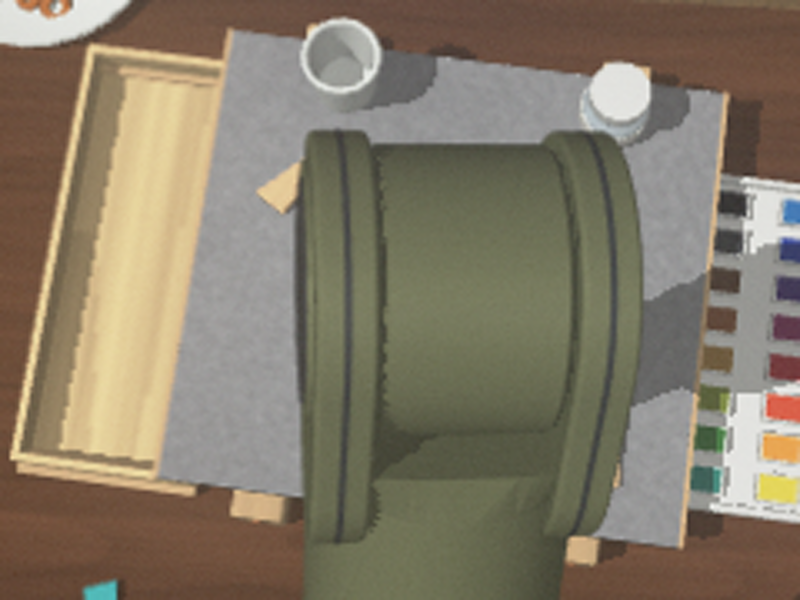

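The arm hides the keys from the top camera here (only the far key at about (280,190) is visible), so I'll work from the measured geometry and lower to the board.

>>> {"method": "play_rows", "body": {
  "increments": [0,0.08,0.2,0,0,0,0,0,0,0.2,0,0,0,0,0,0,0.06,0,0,0,0,0,0,0,0,0,0,0]
}}

```text
t: 3.92
eef_pos: [0.4382, -0.0164, 0.0693]
tcp_rot: [3.139, -0.0, 1.495]
force: [-0.3, 0.1, 0.2]
gripper_width: -0.0
finger_force: 0.0
```

```bash
python3 w.py
python3 - <<'E'
from h import *
c=eyes.camera("side"); im=c["image"][170:370,200:400]
cv2.imwrite("pics/s1.png",cv2.resize(im,None,fx=3,fy=3,interpolation=cv2.INTER_CUBIC)[:,:,::-1])
E
```

```text
board xy [-0.1087  0.0082] z 0.0693 rot [ 3.139 -0.     1.495] 3.9167
```

View pics/s1.png

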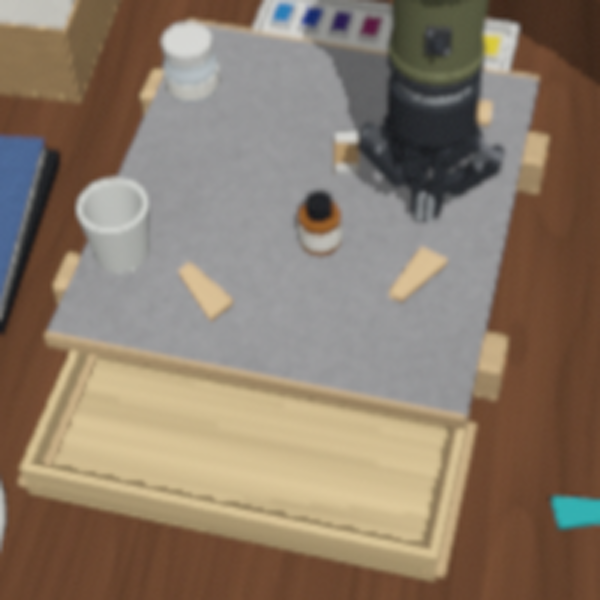

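The fingers are at (425,205) in the side crop, right behind the near-left key at (420,272). The far key is at (205,290) and the ink at (320,225).

>>> {"method": "play_rows", "body": {
  "increments": [0,-0.06,0.12,0,0,0,0,0,0,0,0,0,0,0,0,0,0,0,0,0,0]
}}

```text
t: 4.22
eef_pos: [0.4345, -0.0162, 0.0631]
tcp_rot: [3.14, -0.0, 1.496]
force: [0.3, -0.3, -0.0]
gripper_width: -0.0001
finger_force: 0.0
```

```bash
python3 w.py
```

```text
board xy [-0.1124  0.0082] z 0.0631 rot [ 3.14  -0.     1.496] 4.2167
```

>>> {"method": "play_rows", "body": {
  "increments": [0.2,0,0,0,0,0,0,0.2,0,0,0,0,0,0,0.2,0,0,0,0,0,0,0.2,0,0,0,0,0,0,0.2,0,0,0,0,0,0,0.2,0,0,0,0,0,0,0.2,0,0,0,0,0,0,0.2,0,0,0,0,0,0]
}}

```text
t: 4.88
eef_pos: [0.4401, 0.0649, 0.0623]
tcp_rot: [-3.142, 0.0, 1.496]
force: [0.4, 0.7, -0.1]
gripper_width: 0.0
finger_force: 0.1
```

>>> {"method": "play_rows", "body": {
  "increments": [0.16,0,0,0,0,0,0,0.16,0,0,0,0,0,0,0.16,0,0,0,0,0,0,0.16,0,0,0,0,0,0,0.16,0,0,0,0,0,0,0.16,0,0,0,0,0,0,0.16,0,0,0,0,0,0,0.16,0,0,0,0,0,0]
}}

```text
t: 5.55
eef_pos: [0.4449, 0.1282, 0.0623]
tcp_rot: [-3.142, 0.0, 1.496]
force: [0.1, 0.2, -0.3]
gripper_width: -0.0001
finger_force: 0.0
```

```bash
python3 w.py
python3 - <<'E'
from h import *
c=eyes.camera("side"); im=c["image"][170:370,200:400]
cv2.imwrite("pics/s2.png",cv2.resize(im,None,fx=3,fy=3,interpolation=cv2.INTER_CUBIC)[:,:,::-1])
E
```

```text
board xy [-0.1128  0.153 ] z 0.0623 rot [-3.142  0.     1.496] 5.55
```

View pics/s2.png

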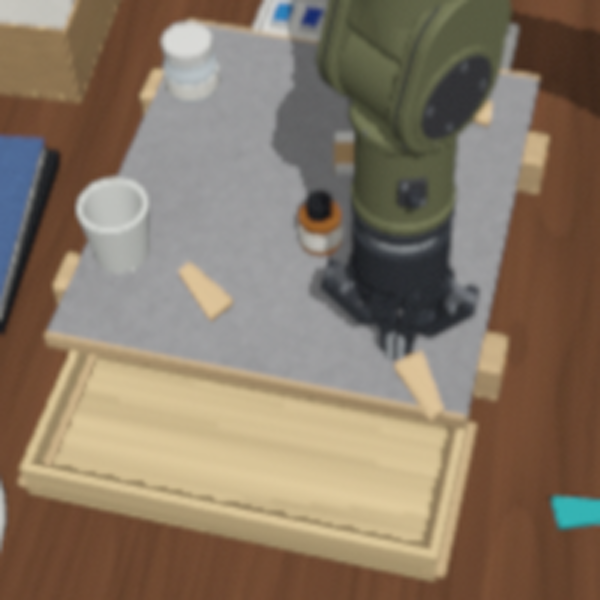

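The key has turned: its wide end is at (411,357), its narrow tip at (440,412), and its centre about 23 mm toward the robot from the finger at (395,345). I'll back off, shift the finger behind the key's centre and push on.

>>> {"method": "play_rows", "body": {
  "increments": [-0.2,0,0,0,0,0,0,-0.1,0,0,0,0,0,0,0,-0.25,0,0,0,0,0,0,-0.25,0,0,0,0,0,0,0,0,0,0,0,0,0.14,0,0,0,0,0,0,0.14,0,0,0,0,0,0,0.14,0,0,0,0,0,0]
}}

```text
t: 6.27
eef_pos: [0.4217, 0.1362, 0.0623]
tcp_rot: [3.14, -0.001, 1.495]
force: [0.1, -0.3, 0.3]
gripper_width: 0.0002
finger_force: 0.0
```

>>> {"method": "play_rows", "body": {
  "increments": [0.1,0,0,0,0,0,0,0.1,0,0,0,0,0,0,0,0,0,0,0,0,0]
}}

```text
t: 6.52
eef_pos: [0.4218, 0.1471, 0.0623]
tcp_rot: [3.141, -0.002, 1.498]
force: [-0.0, 0.2, 0.2]
gripper_width: 0.0
finger_force: 0.0
```

```bash
python3 w.py
python3 - <<'E'
from h import *
c=eyes.camera("side"); im=c["image"][170:370,200:400]
cv2.imwrite("pics/s3.png",cv2.resize(im,None,fx=3,fy=3,interpolation=cv2.INTER_CUBIC)[:,:,::-1])
E
```

```text
board xy [-0.1373  0.1701] z 0.0623 rot [ 3.141e+00 -2.000e-03  1.498e+00] 6.5167
```

View pics/s3.png

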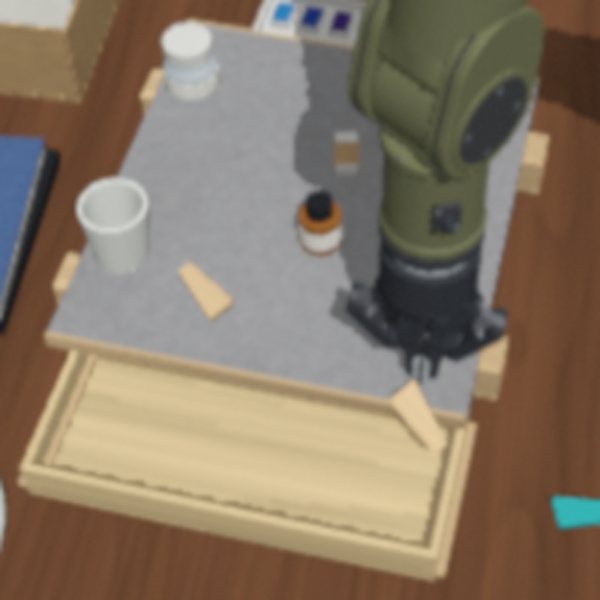

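The key is now overhanging the edge, with its wide end at (404,388) and tip at (440,447). The finger at (420,365) is right behind it, so I'll keep going slowly.

>>> {"method": "play_rows", "body": {
  "increments": [0.08,0,0,0,0,0,0,0.08,0,0,0,0,0,0,0.08,0,0,0,0,0,0,0.08,0,0,0,0,0,0,0.08,0,0,0,0,0,0,0.08,0,0,0,0,0,0,0.08,0,0,0,0,0,0,0.05,0,0,0,0,0,0]
}}

```text
t: 7.23
eef_pos: [0.4236, 0.1765, 0.0623]
tcp_rot: [3.141, -0.0, 1.496]
force: [-0.0, 0.1, 0.1]
gripper_width: 0.0001
finger_force: 0.0
```

```bash
python3 w.py
python3 - <<'E'
from h import *
c=eyes.camera("side"); im=c["image"][170:370,200:400]
cv2.imwrite("pics/s4.png",cv2.resize(im,None,fx=3,fy=3,interpolation=cv2.INTER_CUBIC)[:,:,::-1])
E
```

```text
board xy [-0.1377  0.1995] z 0.0623 rot [ 3.141 -0.     1.496] 7.2333
```

View pics/s4.png

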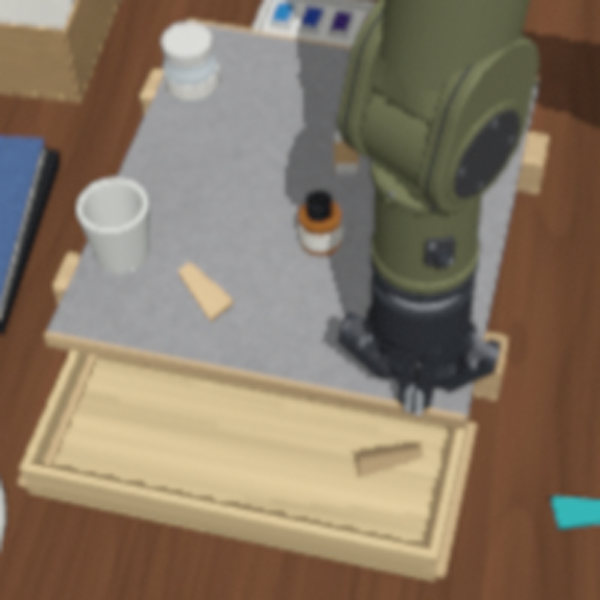

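The first key lies in the tray at (388,458). Two pictures are left, so from here I'll track keys by colour in code. Next I'll lift, move behind the far key and turn the gripper 90° so its linkage stays clear of the cup.

>>> {"method": "play_rows", "body": {
  "increments": [-0.1,0,-0.7,0,0,0,0,0,0,-0.7,0,0,0,0,0,0,-0.7,0,0,0,0,-0.42,0.67,0,0,0,0,0,-0.42,0.67,0,0,0,0,0,-0.42,0.67,0,0,0,0,0,-0.42,0.67,0,0,0,0,0,-0.42,0.67,0,0,0,0,0]
}}

```text
t: 7.95
eef_pos: [0.5832, 0.0515, 0.1674]
tcp_rot: [-3.141, 0.0, 1.495]
force: [0.6, 0.4, 0.7]
gripper_width: -0.0001
finger_force: 0.0
```

>>> {"method": "play_rows", "body": {
  "increments": [-0.42,0.67,0,0,0,0,0,0,0,0,0,0,0.24,0,0,0,0,0,0,0.24,0,0,0,0,0,0,0.24,0,0,0,0,0,0,0.24,0,0,0,0,0,0,0.24,0,0,0,0,0,0,0.24,0,0,0,0,0,0,0.24,0]
}}

```text
t: 8.62
eef_pos: [0.6136, 0.0298, 0.167]
tcp_rot: [-3.141, 0.001, 0.65]
force: [-0.3, -0.5, -0.2]
gripper_width: 0.0002
finger_force: 0.0
```

>>> {"method": "play_rows", "body": {
  "increments": [0,0,0,0,0,0.24,0,0,0,0,0,0,0.24,0,0,0,0,0,0,0.24,0,0,0,0,0,0,0.24,0,0,0,0,0,0,0.24,0,0,0,0,0,0,0.24,0,0,0,0,0,0,0.02,0,0,0,0,0,0,0,0]
}}

```text
t: 9.28
eef_pos: [0.6137, 0.03, 0.1671]
tcp_rot: [3.141, 0.001, -0.071]
force: [0.4, 0.1, -0.8]
gripper_width: -0.0002
finger_force: 0.0
```

```bash
python3 w.py
cat > k.py <<'E'
from h import *
a=-.0746; R=np.array([[np.cos(a),-np.sin(a)],[np.sin(a),np.cos(a)]]); C=np.array([.546,-.0327])
def keys(name):
    c=eyes.camera(name); im=c["image"]; h=cv2.cvtColor(im,cv2.COLOR_RGB2HSV)
    m=cv2.inRange(h,(8,50,110),(28,160,255))
    P=np.array([[x,y] for x,y in ((.172,.192),(.172,-.19),(-.172,-.19),(-.172,.192))])@R.T+C
    b=np.zeros_like(m); cv2.fillPoly(b,[w2px(c,np.c_[P,np.full(4,.06)]).astype(int)],255); m&=b
    n,l,st,ce=cv2.connectedComponentsWithStats(m)
    for i in range(1,n):
        if st[i,4]<25: continue
        ct=cv2.findContours((l==i).astype(np.uint8),0,2)[0][0]
        w=lambda p:((px2w(c,p,.067)[:,:2]-C)@R).round(3).tolist()
        print(name,"area",st[i,4],"ctr",w(ce[i]),"box",w(cv2.boxPoints(cv2.minAreaRect(ct))))
E
python3 -c "
from k import *
keys('top');keys('side')"
```

```text
board xy [0.0629 0.0676] z 0.1671 rot [ 3.141e+00  1.000e-03 -7.100e-02] 9.2833
top area 54 ctr [[-0.018, 0.043]] box [[0.002, 0.06], [0.007, 0.039], [-0.03, 0.031], [-0.034, 0.053]]
top area 104 ctr [[-0.022, -0.046]] box [[-0.012, -0.031], [-0.009, -0.059], [-0.032, -0.062], [-0.035, -0.034]]
top area 186 ctr [[-0.119, -0.133]] box [[-0.144, -0.119], [-0.087, -0.118], [-0.086, -0.143], [-0.143, -0.145]]
side area 133 ctr [[-0.117, -0.133]] box [[-0.086, -0.126], [-0.086, -0.156], [-0.144, -0.145], [-0.143, -0.115]]
side area 54 ctr [[-0.02, -0.052]] box [[-0.007, -0.059], [-0.029, -0.064], [-0.034, -0.042], [-0.012, -0.037]]
side area 45 ctr [[-0.017, 0.032]] box [[0.009, 0.02], [-0.028, 0.007], [-0.039, 0.042], [-0.003, 0.054]]
side area 158 ctr [[0.061, 0.13]] box [[0.094, 0.124], [0.084, 0.1], [0.035, 0.135], [0.046, 0.158]]
```

>>> {"method": "play_rows", "body": {
  "increments": [0,0,0.64,0,0,0,0,0,0,0.64,0,0,0,0,0,0,0.6,0,0,0,0,0,0,0.12,0,0,0,0,0,0,0,0,0,0,0,0,0,0,0,0,0,0]
}}

```text
t: 9.88
eef_pos: [0.6147, 0.0299, 0.0681]
tcp_rot: [-3.141, -0.001, -0.074]
force: [0.8, -0.1, -0.3]
gripper_width: -0.0
finger_force: 0.0
```

```bash
python3 w.py
```

```text
board xy [0.0639 0.0675] z 0.0681 rot [-3.141e+00 -1.000e-03 -7.400e-02] 9.8833
```

>>> {"method": "play_rows", "body": {
  "increments": [0,0,0.1,0,0,0,0,0,0,0,0,0,0,0,0,-0.16,0,0,0,0,0,0,-0.16,0,0,0,0,0,0,-0.16,0,0,0,0,0,0,-0.16,0,0,0,0,0,0,-0.16,0,0,0,0,0,0,0,0,0,0,0,0]
}}

```text
t: 10.55
eef_pos: [0.6174, 0.0734, 0.0625]
tcp_rot: [-3.14, -0.001, -0.071]
force: [-0.2, 0.5, 1.1]
gripper_width: 0.0001
finger_force: 0.7
```

```bash
python3 w.py;python3 -c "
from k import *
keys('top');keys('side')"
```

```text
board xy [0.0633 0.1112] z 0.0625 rot [-3.14e+00 -1.00e-03 -7.10e-02] 10.55
top area 92 ctr [[-0.019, 0.052]] box [[0.001, 0.073], [0.005, 0.038], [-0.031, 0.033], [-0.035, 0.068]]
top area 104 ctr [[-0.022, -0.046]] box [[-0.012, -0.031], [-0.009, -0.059], [-0.032, -0.062], [-0.035, -0.034]]
top area 186 ctr [[-0.119, -0.133]] box [[-0.144, -0.119], [-0.087, -0.118], [-0.086, -0.143], [-0.143, -0.145]]
side area 131 ctr [[-0.117, -0.133]] box [[-0.086, -0.122], [-0.086, -0.152], [-0.143, -0.145], [-0.143, -0.116]]
side area 53 ctr [[-0.02, -0.052]] box [[-0.007, -0.059], [-0.029, -0.064], [-0.033, -0.046], [-0.012, -0.041]]
side area 46 ctr [[-0.016, 0.032]] box [[0.009, 0.02], [-0.028, 0.007], [-0.039, 0.042], [-0.003, 0.054]]
side area 163 ctr [[0.06, 0.134]] box [[0.093, 0.127], [0.083, 0.103], [0.033, 0.139], [0.043, 0.162]]
```

>>> {"method": "play_rows", "body": {
  "increments": [0,-0.16,0,0,0,0,0,0,-0.16,0,0,0,0,0,0,-0.16,0,0,0,0,0,0,-0.16,0,0,0,0,0,0,0,0,0,0,0,0]
}}

```text
t: 11.07
eef_pos: [0.62, 0.1049, 0.0626]
tcp_rot: [-3.14, -0.001, -0.071]
force: [0.6, 0.5, 3.7]
gripper_width: -0.0001
finger_force: 1.7
```

```bash
python3 w.py;python3 -c "
from k import *
keys('side')"|grep -v 'ctr \[\[-'
```

```text
board xy [0.0635 0.1428] z 0.0626 rot [-3.14e+00 -1.00e-03 -7.10e-02] 11.0667
side area 173 ctr [[0.057, 0.163]] box [[0.09, 0.16], [0.085, 0.134], [0.029, 0.159], [0.035, 0.185]]
```

>>> {"method": "play_rows", "body": {
  "increments": [0,-0.14,0,0,0,0,0,0,-0.14,0,0,0,0,0,0,-0.14,0,0,0,0,0,0,-0.1,0,0,0,0,0,0,0,0,0,0,0,0]
}}

```text
t: 11.53
eef_pos: [0.6219, 0.1291, 0.0626]
tcp_rot: [-3.141, -0.001, -0.073]
force: [1.4, 0.6, 4.9]
gripper_width: 0.0001
finger_force: 2.6
```

```bash
python3 w.py;python3 -c "
from k import *
keys('side')"|grep -v 'ctr \[\[-'
python3 - <<'E'
from h import *
c=eyes.camera("side"); im=c["image"][170:370,200:400]
cv2.imwrite("pics/s5.png",cv2.resize(im,None,fx=3,fy=3,interpolation=cv2.INTER_CUBIC)[:,:,::-1])
E
```

```text
board xy [0.0636 0.167 ] z 0.0626 rot [-3.141e+00 -1.000e-03 -7.300e-02] 11.5333
side area 171 ctr [[0.056, 0.182]] box [[0.085, 0.196], [0.089, 0.17], [0.031, 0.171], [0.028, 0.196]]
```

View pics/s5.png

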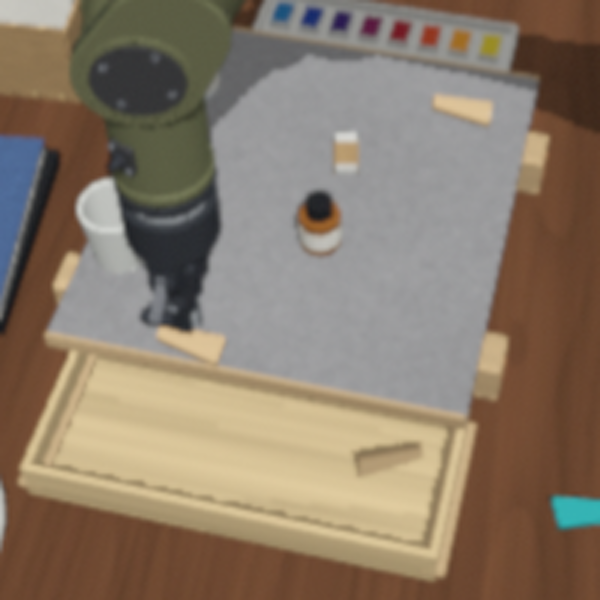

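The far key now lies parallel to the edge at (190,343), with the finger behind it at (180,320). The jar, cup, ink and eraser are unmoved. I'll carry on slowly over the edge.

>>> {"method": "play_rows", "body": {
  "increments": [0,-0.1,0,0,0,0,0,0,-0.1,0,0,0,0,0,0,-0.1,0,0,0,0,0,0,-0.1,0,0,0,0,0,0,-0.1,0,0,0,0,0,0,-0.1,0,0,0,0,0,0,-0.06,0,0,0,0,0,0,0,0,0,0,0,0]
}}

```text
t: 12.3
eef_pos: [0.6228, 0.1623, 0.0616]
tcp_rot: [-3.141, 0.002, -0.073]
force: [-0.3, 1.3, 0.1]
gripper_width: -0.0006
finger_force: 0.0
```

```bash
cat >> k.py <<'E'
def tray():
    # dark-side independent: difference of the tray area from the first side picture
    c=eyes.camera("side"); o=cv2.imread("pics/side0.png")[:,:,::-1]
    d=cv2.absdiff(c["image"],np.ascontiguousarray(o)).max(2); P=np.array([(.165,.2),(.165,.315),(-.175,.315),(-.175,.2)])@R.T+C
    b=np.zeros_like(d); cv2.fillPoly(b,[w2px(c,np.c_[P,np.full(4,.03)]).astype(int)],255)
    n,l,st,ce=cv2.connectedComponentsWithStats(((d>30)&(b>0)).astype(np.uint8))
    for i in range(1,n):
        if st[i,4]>15: print("tray diff",st[i].tolist(),((px2w(c,[ce[i]],.012)[:,:2]-C)@R).round(3).tolist())
E
python3 w.py;python3 -c "
from k import *
keys('side');tray()"|grep -v 'ctr \[\[-'
```

```text
board xy [0.0621 0.2002] z 0.0616 rot [-3.141e+00  2.000e-03 -7.300e-02] 12.3
tray diff [318, 317, 22, 11, 118] [[-0.118, 0.219]]
```

>>> {"method": "play_rows", "body": {
  "increments": [0,0.2,-0.5,0,0,0,0,0,0.2,-0.7,0,0,0,0,0,0.5,-0.7,0,0,0,0,0,0.5,0,0,0,0,0,0,0,0,0,0,0,0]
}}

```text
t: 12.82
eef_pos: [0.6197, 0.0836, 0.1584]
tcp_rot: [3.136, -0.004, -0.082]
force: [0.7, -0.8, -0.6]
gripper_width: 0.0004
finger_force: 0.0
```

```bash
sed -i 's/d>30/d>14/' k.py; python3 w.py;python3 -c "
from k import *
keys('side');tray()"
python3 - <<'E'
from h import *
c=eyes.camera("side"); o=cv2.imread("pics/side0.png")[:,:,::-1].astype(int)
d=np.abs(c["image"].astype(int)-o).max(2)[285:355,205:365]
for r in d[::2,::2]: print("".join(" .:*#"[min(4,v//7)] for v in r))
E
```

```text
board xy [0.0648 0.1214] z 0.1584 rot [ 3.136 -0.004 -0.082] 12.8167
side area 132 ctr [[-0.117, -0.133]] box [[-0.085, -0.128], [-0.087, -0.158], [-0.144, -0.145], [-0.142, -0.115]]
side area 53 ctr [[-0.02, -0.052]] box [[-0.007, -0.059], [-0.029, -0.064], [-0.033, -0.046], [-0.012, -0.041]]
side area 45 ctr [[-0.017, 0.032]] box [[0.009, 0.02], [-0.028, 0.007], [-0.039, 0.042], [-0.003, 0.054]]
tray diff [252, 306, 22, 5, 41] [[0.054, 0.221]]
tray diff [252, 310, 21, 4, 22] [[0.05, 0.229]]
tray diff [317, 317, 24, 12, 188] [[-0.117, 0.222]]
                                                                                
                                                                                
                                                                                
                                                                                
                                                                                
                                                                                
                                                                
[... 512 characters left out ...]
                ..::::. ..                                             
                               ..::                                             
                                                                                
                                                               .:##*            
                                                         .##########            
                                                        :###########            
                                                        .#########:.            
                                                         #***##:.               
                                                         ##*.
```

The second key lies flat in the tray (diff at board (0.052, 0.222)). Next is the last key, at board (-0.12, -0.133). I'll push it with the wide pad side in the present orientation.

>>> {"method": "play_rows", "body": {
  "increments": [-0.41,0.65,0,0,0,0,0,-0.41,0.65,0,0,0,0,0,-0.41,0.65,0,0,0,0,0,-0.41,0.65,0,0,0,0,0,-0.41,0.65,0,0,0,0,0,-0.41,0.65,0,0,0,0,0,-0.41,0.65,0,0,0,0,0,-0.41,0.65,0,0,0,0,0]
}}

```text
t: 13.63
eef_pos: [0.4349, -0.1549, 0.1555]
tcp_rot: [-3.14, 0.001, -0.071]
force: [0.2, -0.9, 0.1]
gripper_width: -0.0001
finger_force: 0.0
```

>>> {"method": "play_rows", "body": {
  "increments": [-0.41,0.65,0,0,0,0,0,0,0,0,0,0,0,0,0,0,0,0,0,0,0,0,0,0,0,0,0,0]
}}

```text
t: 13.97
eef_pos: [0.4138, -0.1851, 0.1557]
tcp_rot: [-3.14, 0.0, -0.073]
force: [1.1, 0.3, -0.6]
gripper_width: -0.0
finger_force: 0.0
```

```bash
python3 w.py
```

```text
board xy [-0.1205 -0.1618] z 0.1557 rot [-3.14   0.    -0.073] 13.9667
```

>>> {"method": "play_rows", "body": {
  "increments": [0.02,0.2,0,0,0,0,0,0,0,0.6,0,0,0,0,0,0,0.6,0,0,0,0,0,0,0.5,0,0,0,0,0,0,0,0,0,0,0,0,0,0,0,0,0,0]
}}

```text
t: 14.47
eef_pos: [0.4134, -0.1953, 0.0704]
tcp_rot: [-3.14, 0.002, -0.072]
force: [0.3, -0.2, -0.0]
gripper_width: 0.0002
finger_force: 0.0
```

```bash
python3 w.py
```

```text
board xy [-0.1201 -0.172 ] z 0.0704 rot [-3.14e+00  2.00e-03 -7.20e-02] 14.4667
```

Lower 7.5 mm, then push about 70 mm and check.

>>> {"method": "play_rows", "body": {
  "increments": [0,0,0.15,0,0,0,0,0,0,0,0,0,0,0,0,-0.16,0,0,0,0,0,0,-0.2,0,0,0,0,0,0,-0.2,0,0,0,0,0,0,-0.2,0,0,0,0,0,0,-0.2,0,0,0,0,0,0,-0.2,0,0,0,0,0]
}}

```text
t: 15.13
eef_pos: [0.4177, -0.1371, 0.0639]
tcp_rot: [-3.141, -0.0, -0.073]
force: [0.6, 0.4, 0.2]
gripper_width: 0.0001
finger_force: 0.0
```

```bash
python3 w.py;python3 -c "
from k import *
keys('side');keys('top')"
```

```text
board xy [-0.1202 -0.1137] z 0.0639 rot [-3.141 -0.    -0.073] 15.1333
side area 141 ctr [[-0.117, -0.098]] box [[-0.085, -0.091], [-0.086, -0.121], [-0.144, -0.109], [-0.142, -0.079]]
side area 54 ctr [[-0.02, -0.052]] box [[-0.007, -0.059], [-0.029, -0.064], [-0.034, -0.042], [-0.012, -0.037]]
side area 45 ctr [[-0.017, 0.032]] box [[0.009, 0.02], [-0.028, 0.007], [-0.039, 0.042], [-0.003, 0.054]]
top area 95 ctr [[-0.019, 0.052]] box [[0.001, 0.073], [0.005, 0.038], [-0.031, 0.033], [-0.035, 0.068]]
top area 60 ctr [[-0.022, -0.041]] box [[-0.012, -0.031], [-0.01, -0.049], [-0.033, -0.052], [-0.035, -0.034]]
```

>>> {"method": "play_rows", "body": {
  "increments": [0,-0.2,0,0,0,0,0,0,-0.2,0,0,0,0,0,0,-0.2,0,0,0,0,0,0,-0.2,0,0,0,0,0,0,-0.2,0,0,0,0,0,0,-0.2,0,0,0,0,0,0,-0.2,0,0,0,0,0,0,-0.2,0,0,0,0,0]
}}

```text
t: 15.9
eef_pos: [0.4235, -0.0577, 0.0637]
tcp_rot: [3.142, 0.0, -0.074]
force: [-0.1, -0.6, 0.3]
gripper_width: 0.0001
finger_force: 0.0
```

```bash
python3 w.py;python3 -c "
from k import *
keys('side')"
```

```text
board xy [-0.1203 -0.034 ] z 0.0637 rot [ 3.142  0.    -0.074] 15.9
side area 54 ctr [[-0.02, -0.052]] box [[-0.007, -0.059], [-0.029, -0.064], [-0.034, -0.042], [-0.012, -0.037]]
side area 156 ctr [[-0.116, -0.019]] box [[-0.084, -0.011], [-0.085, -0.041], [-0.144, -0.03], [-0.142, -0.0]]
side area 44 ctr [[-0.017, 0.032]] box [[0.009, 0.02], [-0.028, 0.007], [-0.039, 0.042], [-0.003, 0.054]]
```

Straight and stable, so I'll continue.

>>> {"method": "play_rows", "body": {
  "increments": [0,-0.2,0,0,0,0,0,0,-0.2,0,0,0,0,0,0,-0.2,0,0,0,0,0,0,-0.2,0,0,0,0,0,0,-0.2,0,0,0,0,0,0,-0.2,0,0,0,0,0,0,-0.2,0,0,0,0,0,0,-0.2,0,0,0,0,0]
}}

```text
t: 16.62
eef_pos: [0.4294, 0.022, 0.0637]
tcp_rot: [3.142, 0.0, -0.074]
force: [-0.0, 0.1, -0.4]
gripper_width: -0.0001
finger_force: 0.0
```

>>> {"method": "play_rows", "body": {
  "increments": [0,-0.2,0,0,0,0,0,0,-0.2,0,0,0,0,0,0,-0.2,0,0,0,0,0,0,-0.2,0,0,0,0,0,0,-0.2,0,0,0,0,0,0,-0.2,0,0,0,0,0,0,-0.2,0,0,0,0,0,0,-0.2,0,0,0,0,0]
}}

```text
t: 17.28
eef_pos: [0.4353, 0.1018, 0.0637]
tcp_rot: [3.142, 0.0, -0.074]
force: [-0.2, -0.6, -0.1]
gripper_width: 0.0001
finger_force: 0.0
```

```bash
python3 w.py;python3 -c "
from k import *
keys('side')"
```

```text
board xy [-0.1204  0.1258] z 0.0637 rot [ 3.142  0.    -0.074] 17.2833
side area 65 ctr [[-0.02, -0.052]] box [[-0.006, -0.063], [-0.028, -0.068], [-0.034, -0.042], [-0.012, -0.037]]
side area 43 ctr [[-0.016, 0.033]] box [[0.008, 0.02], [-0.028, 0.007], [-0.039, 0.042], [-0.003, 0.054]]
side area 186 ctr [[-0.117, 0.141]] box [[-0.086, 0.155], [-0.086, 0.126], [-0.143, 0.13], [-0.143, 0.159]]
```

>>> {"method": "play_rows", "body": {
  "increments": [0,-0.16,0,0,0,0,0,0,-0.16,0,0,0,0,0,0,-0.16,0,0,0,0,0,0,-0.16,0,0,0,0,0,0,-0.1,0,0,0,0,0,0,-0.1,0,0,0,0,0,0,-0.1,0,0,0,0,0,0,-0.1,0,0,0,0,0]
}}

```text
t: 18.0
eef_pos: [0.4392, 0.1529, 0.0637]
tcp_rot: [3.141, -0.0, -0.074]
force: [-0.8, 0.1, -0.7]
gripper_width: 0.0
finger_force: 0.0
```

>>> {"method": "play_rows", "body": {
  "increments": [0,-0.1,0,0,0,0,0,0,-0.1,0,0,0,0,0,0,-0.1,0,0,0,0,0,0,-0.1,0,0,0,0,0,0,-0.06,0,0,0,0,0,0,0,0,0,0,0,0,0,0,0,0,0,0,0]
}}

```text
t: 18.58
eef_pos: [0.4409, 0.1756, 0.0637]
tcp_rot: [3.141, -0.0, -0.074]
force: [0.4, -0.2, 0.2]
gripper_width: 0.0001
finger_force: 0.0
```

```bash
python3 w.py;python3 -c "
from k import *
keys('side');tray()"
```

```text
board xy [-0.1203  0.1999] z 0.0637 rot [ 3.141 -0.    -0.074] 18.5833
side area 48 ctr [[-0.017, 0.034]] box [[0.008, 0.02], [-0.028, 0.007], [-0.039, 0.042], [-0.003, 0.055]]
tray diff [251, 304, 23, 8, 98] [[0.052, 0.219]]
tray diff [316, 309, 25, 20, 293] [[-0.114, 0.213]]
```

Key off the board. I'll retract upward and inward, then take the last picture.

>>> {"method": "play_rows", "body": {
  "increments": [0,0.2,-0.5,0,0,0,0,0,0.2,-0.7,0,0,0,0,0,0.6,-0.7,0,0,0,0,0,0.7,0,0,0,0,0,0,0.7,0,0,0,0,0,0,0.7,0,0,0,0,0,0,0,0,0,0,0,0,0,0,0,0,0,0,0]
}}

```text
t: 19.35
eef_pos: [0.4291, 0.0211, 0.1556]
tcp_rot: [3.141, 0.0, -0.08]
force: [0.3, -0.1, 0.4]
gripper_width: 0.0004
finger_force: 0.0
```

```bash
python3 w.py
python3 - <<'E'
from h import *
c=eyes.camera("side"); im=c["image"][190:370,200:400]
cv2.imwrite("pics/s6.png",cv2.resize(im,None,fx=3.3,fy=3.3,interpolation=cv2.INTER_CUBIC)[:,:,::-1])
E
```

```text
board xy [-0.1205  0.0449] z 0.1556 rot [ 3.141  0.    -0.08 ] 19.35
```

View pics/s6.png

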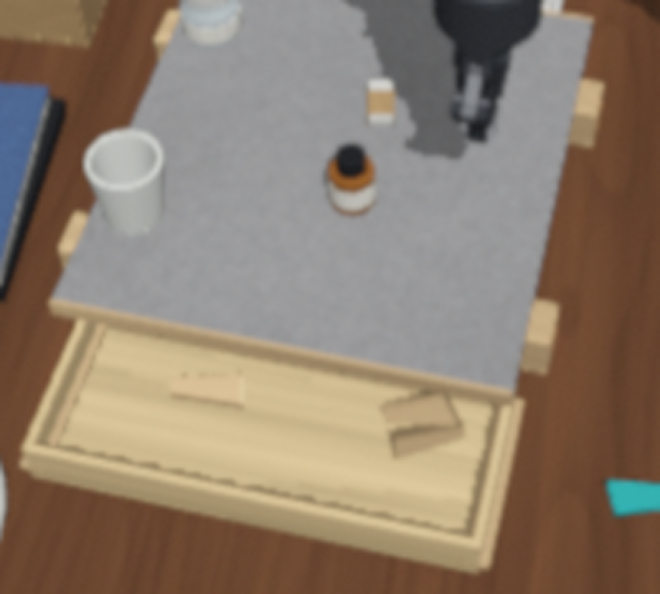

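The last picture shows the board clear of keys, with the ink, eraser and cup in place. One key lies flat in the tray at (208,388), and two touch each other at (422,412) and (425,440). I'll check the leaning pair's height by triangulating it from both cameras.

```bash
python3 - <<'E'
from k import *
cs=eyes.camera("side"); ct=eyes.camera("top")
for n,c in (("side",cs),("top",ct)):
    o=cv2.imread(f"pics/{n}0.png")[:,:,::-1].astype(int); d=np.abs(c["image"].astype(int)-o).max(2)
    P=w2px(c,[[*(R@np.array(q)+C),.01] for q in ((-.06,.195),(-.175,.195),(-.06,.27),(-.175,.27))]); x0,y0=P.min(0).astype(int)-6; x1,y1=P.max(0).astype(int)+4
    print(n,x0,y0)
    for r in d[y0:y1,x0:x1]: print("".join(" .:*#"[min(4,v//8)] for v in r))
# candidate: heights implied by matched point pairs can be computed afterwards
E
python3 - <<'E'
import sys; sys.path.insert(0,".")
import os; os.chdir(".")
from k import *
c=eyes.camera("top")["image"]; 
print(c[255:285,195:240].mean(2).astype(int)[::3,::3])
E
```

```text
side 294 302
                                                              
                                                              
                                                              
                                                              
                                                              
                                                              
                               ..****:...                     
                             .*######*:.::                    
                         .:**########*::*#:                   
                       ::*#########**:::*##.                  
                      :***#*********::::*##:                  
                     :*****::::::::*::::*##*                  
                     :**:::::::::::::::***##:                 
                     .::::::::::::::::::::*#*                 
                      .::::::::::::::::::::##:                
                       ::::::::**::::::::::*##.               
                         ..:::*###############:               
                
[... 4375 characters left out ...]
###################**##
####################:*#######################
[[ 87  87  88  93  89  90  92  89  93  91  91  91  91  74  95]
 [ 90  92  93  92  91  94  94  93  96  95  94  96  95  71  98]
 [ 93  94  94  96  95  98  98  94  99  95  97  96  95  75 101]
 [ 93  96  96  96 101  98  99  99 100  98  99  99  98  74 102]
 [ 96 100  99  97  98  99  98 100  97  99 100  98 101  74 102]
 [ 99 100  99  98 101 102 101 104 103 103 103 102 104  77 107]
 [103 104 102 103 106 103 104 103 105 105 103 105 103  72 105]
 [106 102 104 105 107 106 103 105 108 105 106 104 105  76 109]
 [106 108 105 109 105 106 108 109 110 109 109 108 110  76 112]
 [108 111 109 111 110 107 109 114 112 113 112 115 114  72 116]]
```

>>> {"method": "play_rows", "body": {
  "increments": [0,0.6,-0.5,0,0,0,0,0,0.7,-0.3,0,0,0,0,0,0.75,0,0,0,0,0,0,0.75,0,0,0,0,0,0,0.75,0,0,0,0,0,0,0.75,0,0,0,0,0,0,0.75,0,0,0,0,0,0,0,0,0,0,0,0]
}}

```text
t: 20.22
eef_pos: [0.4104, -0.2359, 0.1957]
tcp_rot: [3.136, -0.002, -0.084]
force: [0.5, 0.1, 1.1]
gripper_width: 0.0
finger_force: 0.0
```

```bash
python3 w.py
python3 - <<'E'
from k import *
c=eyes.camera("top"); o=cv2.imread("pics/top0.png")[:,:,::-1].astype(int); d=np.abs(c["image"].astype(int)-o).max(2)
P=w2px(c,[[*(R@np.array(q)+C),.01] for q in ((-.06,.175),(-.175,.175),(-.06,.27),(-.175,.27))]); x0,y0=P.min(0).astype(int)-6; x1,y1=P.max(0).astype(int)+4
print(x0,y0)
for r in d[y0:y1,x0:x1]: print("".join(" .:*#"[min(4,v//8)] for v in r))
for n in ("ink","eraser","cup","jar"): pass
e=(d>25).astype(np.uint8); n,l,st,ce=cv2.connectedComponentsWithStats(e)
print([s.tolist() for s in st[1:] if s[4]>20])
E
```

```text
board xy [-0.1201 -0.2128] z 0.1957 rot [ 3.136e+00 -2.000e-03 -8.400e-02] 20.2167
207 235
.:.::::::::::::::::::.::::::::::::::::::::::::::::::
:.::.::.:::::::::.:::::::::::*::::::::::::::::::::::
:..::::::::::::.::::.:::.:::::::::::::::::::::::::::
.:.::.:::::::::::::::::::::::::::::.::::::::::::::::
:::.:::::::*::::::::::::.:::::::::::::::.:::::::::::
:::.::::::::::::..::::.::::::::*::::::::::::::.:::::
...:::::::::::..:::...:::::::::::::::::::::::::::.::
:...::::::::::::::::::::::::::::::.:::::::::::.:::.:
:.:.:::::::::.::.::.:::::::::::::::::::::.::::::::::
:::::.::::::::::..::.:::::::::::.:::::::::::::::::::
:::..::::::::::::::.:.:::::::::::::::*:::::::.::::::
:..::::::::::::.::.::.::::::::::::::::::::::::::::::
:::.:::::::::..:.::::::.::::::::::::::::.:::::::::::
::.::::::::::.::::.:::::::::::::::::::::::::::.:::::
::.:::::::::::.:::.:.:::::::::::::::::::::::::::::::
:::::::::::::::::::.:.:::::::::.::::::::::::::::::::
::::::::::::.:::::::.::::::::::::::::::::.::::::::::
::::::::::::::::.:::::::.:::::::::::::::::::::::::::
:.::::::::::.:::::::.::::::::::.:##:::::::::::::::::
.:
[... 1714 characters left out ...]
:.:.::::::::.::::::::::..::::.::
:::::::::::::::::::::::::::::::::::.::::::::::::::::
::::::::::::::::::::::::::::::::.:.::.::.::::::.::::
......:::::::::::::::::::::::::::..:..:.:..::::.::::
:...............:::::::::::::::::::::::..:......::::
...:.........:.....::.::::::::::::::::::::....:.....
.:......:........:..::......::::::::::::::.......:..
[[267, 189, 23, 20, 211], [249, 193, 3, 8, 22], [309, 215, 273, 265, 29839], [226, 253, 16, 25, 224], [279, 259, 25, 19, 221], [365, 268, 14, 24, 217], [628, 271, 12, 36, 329], [530, 318, 110, 87, 5749], [505, 384, 24, 12, 64], [287, 449, 19, 14, 153], [250, 453, 48, 27, 600], [588, 456, 52, 24, 290], [301, 473, 15, 7, 58], [370, 473, 28, 7, 107]]
```

Run:
```python
from k import *
c=eyes.camera("side"); t=eyes.camera("top")
pts=[(315,314.2),(332.5,308.6),(340,319),(318,320.5)]
for z in (.015,.025,.035,.045): print("side",z,((px2w(c,pts,z)[:,:2]-C)@R).round(3).tolist())
for z in (.015,.025,.035,.045): print("top (240,253),(226,257),(236,277)",z,((px2w(t,[(240,253),(226,257),(236,277)],z)[:,:2]-C)@R).round(3).tolist())
```

```text
side 0.015 [[-0.081, 0.21], [-0.121, 0.184], [-0.145, 0.209], [-0.093, 0.225]]
side 0.025 [[-0.083, 0.215], [-0.122, 0.19], [-0.146, 0.215], [-0.094, 0.231]]
side 0.035 [[-0.084, 0.221], [-0.123, 0.196], [-0.147, 0.221], [-0.095, 0.237]]
side 0.045 [[-0.086, 0.227], [-0.124, 0.202], [-0.148, 0.226], [-0.097, 0.242]]
top (240,253),(226,257),(236,277) 0.015 [[-0.084, 0.213], [-0.099, 0.248], [-0.148, 0.213]]
top (240,253),(226,257),(236,277) 0.025 [[-0.085, 0.211], [-0.101, 0.246], [-0.149, 0.211]]
top (240,253),(226,257),(236,277) 0.035 [[-0.087, 0.209], [-0.102, 0.243], [-0.15, 0.209]]
top (240,253),(226,257),(236,277) 0.045 [[-0.088, 0.207], [-0.103, 0.241], [-0.151, 0.207]]
```

```bash
python3 -c "
from h import *
print(env.close_job())"
```

```text
the job is handed in; nothing more can be done
None
```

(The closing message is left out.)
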